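# Change a loaf tin over to one long loaf and offer up its lid

## Task

The loaf tin is being changed from two short loaves to one long one: lift the divider plate out of the tin and stand it on its lower edge, without dropping it, in the one free slot of the wooden rack, and let go of it. Then take the tin's lid by its handle, carry it over the things on the bench and finish still holding it level just above the open tin, about 2 cm over the rim, centred and square with it, so that the baker can check the fit; the lid must not touch the tin, and the program ends while the gripper still holds it there. Leave everything else on the bench where it is.

Things in the scene. Friction and masses are not known exactly. Their poses are not given: they have to be found in the camera images.
- tin: dark steel loaf tin, fixed to the bench, open at the top: 208 (its x) x 108 (its y) x 89 mm high, walls and floor 4 mm. Origin: centre of its underside, z up. It may lie to the left or the right of the rack. At mid-length two pairs of inner ribs (reaching 70 mm up from the floor, 10 mm in from the long walls, 10 mm apart) guide the divider, which stands across the tin and must be drawn straight up by about 90 mm to come free.
- tin_mouth (a point): centre of the tin's open mouth, at rim height (89 mm above the bench), axes as the tin's.
- divider_tab (a point): centre of the grip tab of the aluminium divider, 98 mm above its lower edge. The divider is a plate 5 mm thick (its x) x 92 mm wide (its y) x 80 mm high, with a tab 12 mm thick (x) x 40 mm wide (y) x 36 mm high centred on its top edge; 0.11 to 0.22 kg. At the start it stands in the middle of the tin on the tin's floor, its x along the tin's x, the tab above the rim.
- divider_foot (a point): centre of the divider's lower edge (98 mm below the tab's centre), axes as the divider's, z up.
- lid_grip (a point): centre of the lid's handle: a dark wooden bar 96 mm long (x) x 14 mm thick (y) x 22 mm high on two short posts, its centre 41 mm above the lid's underside, its underside 26 mm above the lid's plate. Axes as the lid's.
- lid_under (a point): centre of the underside of the lid: a flat dark steel plate 224 mm (x) x 124 mm (y) x 4 mm, 0.27 to 0.5 kg, lying on the bench on the other side of the rack from the tin, handle up. Its x goes with the tin's x when fitted, either way round.
- rack: wooden rack fixed to the bench between the tin and the lid: 212 mm (its x) x 104 mm (its y), teeth 46 mm high. Origin: centre of its underside. Four slots run along its y at x = -75, -25, 25 and 75 mm; each is 11 mm wide, open at both ends, with its floor 10 mm above the bench. Three are occupied.
- free_slot (a point): centre of the floor of the one free slot of the rack, 10 mm above the bench; x across the slot, y along it, z up. It is one of the four slots.
- scraper: bystander standing in the rack: white plastic scraper 5 x 88 x 68 mm high; origin at its lower edge.
- comb: bystander standing in the rack: aluminium comb plate 5 x 90 x 68 mm high with five teeth on top; origin at its lower edge.
- plate: bystander standing in the rack: plain dark steel plate 6 x 94 x 72 mm high; origin at its lower edge.
- cutter: bystander: steel ring cutter, diameter 70, 45 mm high, beyond the rack; origin at the centre of its underside.
- bowl: bystander: aluminium bowl, diameter 130, 70 mm high, at the far side; origin at the centre of its underside.
- jar: bystander: clear jar, diameter 84, 120 mm high, at the far side; origin at the centre of its underside.
- oil: bystander: brown glass bottle, diameter 64, 170 mm high, at the far side; origin at the centre of its underside.
- brush: bystander: pastry brush 200 mm long lying at the far side; origin underneath it.
Mind the look-alikes: they are no part of the job. Of the things like the part that bears divider_tab, leave any that is yellow; of the rest the larger one is meant.

How it is judged:
On the way, in this order (a step that is already met when the one before it is completed fails the run):
1. the divider stands on its lower edge in the free slot of the rack, let go (horizontal distance between divider_foot and free_slot below 0.02 m and z of divider_foot in the frame of free_slot below 0.008 m and x of divider_foot in the frame of free_slot between -0.007 and 0.007 m and angle between divider_foot's own z axis and vertical below 0.2 rad and contact force between the fingers and divider below 0.05 N and linear speed of divider below 0.03 m/s), for 0.3 s.
2. the lid is lifted clear of the bench (height (world z) of lid_under above 0.06 m and contact force between the fingers and lid above 0.5 N), for 0.2 s.
At the end, for the whole second after the job is handed in: Divider upright (0.2 rad) on the free slot's floor, within 20 mm of its centre and 7 mm across it, let go. Lid held still, underside 6 to 40 mm above the rim, centred within 10 mm, square within 0.1 rad, level within 0.08 rad, not touching the tin (all of step 1 and z of lid_under in the frame of tin_mouth between 0.006 and 0.04 m and horizontal distance between lid_under and tin_mouth below 0.01 m and angle between the x axis of lid_under and the x axis of tin_mouth, either way round below 0.1 rad and angle between lid_under's own z axis and vertical below 0.08 rad and contact force between the fingers and lid above 0.5 N and contact force between lid and tin below 0.02 N and linear speed of lid below 0.03 m/s); the arm keeps its last pose, push and grip.
It fails at once if the lid touches the tin (contact force between lid and tin above 0.5 N).
It fails at once if the divider is dropped (contact force between the fingers and divider below 0.01 N and linear speed of divider above 0.6 m/s).
It fails at once if a thing standing in the rack is shifted by more than 30 mm (distance of any of scraper, comb, plate from where it was at the start of the episode above 0.03 m).
It fails at once if another thing on the bench is shifted by more than 40 mm (distance of any of cutter, bowl, jar, oil, brush from where it was at the start of the episode above 0.04 m).
It also fails if it takes over 72 s, if anything falls off the work surface, if the arm or the gripper's body presses on something with over 40 N, if the wrist force passes 120 N, or if a joint passes its speed limit or range.

## Robot

A 7-joint arm with a two-finger parallel gripper is mounted at the origin on the work surface. World frame = base frame: x ahead of the robot, y to its left, z up, the work surface at z = 0. Lengths are in m, angles in rad, forces in N, time in s.
With the tool pointing down it reaches from about 0.4 to 0.925 m from the base axis. Payload 5.6 kg.
Tool frame: the origin (TCP) lies at the very end of the fingers, on their centre line; the grasp point (between the pads) lies 19 mm behind it (ctrl.hold_point_z is the distance from the TCP to the grasp point, in m); x points along the fingers, y is the direction in which the jaws open and shut, and the axes are right-handed (so a half turn about x gives the same grasp; the last joint's range is limited). The gripper opens to 85 mm and grips with 20 to 120 N. Pads are 22 mm wide; open, the fingers measure 114 mm over their backs; the gripper's body (76 mm by 85 mm) begins 54 mm behind the grasp point. The pads swing forward as they close: fully open they stand 13 mm farther back than shut.
Start: joints at [1.3, 0.468, -0.012, 1.603, 0.006, 1.071, -0.056], TCP at [0.147, -0.633, 0.231] pointing down, gripper open.
Joint ranges: [-2.53, 2.53], [-0.31, 2.02], [-1.57, 1.55], [0.28, 2.44], [-1.29, 4.43], [0.15, 1.84], [-2.92, 2.92]. Speed limits (rad/s): [2.57, 2.57, 3.14, 3.14, 3.14, 3.14, 3.14].

## Interface

Orientations are given as a unit quaternion [w, x, y, z].
In Python, from workcell import status, cams, workorder, ctrl gives the robot as it stands.
- The arm moves only by the tool arm_command, never from a script. Its argument "increments" is a list of rows, each a list of 7 numbers: the finger opening in m, from 0 to 0.0854, then the shift along the world's x, y, z in m, then the turn, a rotation vector about the world's x, y, z in rad. In form: [[fingers, dx, dy, dz, ax, ay, az], ...]. A call has exactly 10 rows; each row is the pose to reach, as a shift and turn from the pose commanded when the call began; what a row does not reach only later rows make up. A row lasts 1/8 s, in which the tool goes at most 62.5 mm and 10.7 degrees, less where a joint would pass 70% of its speed; a pose out of reach is approached as far as the arm can. A call with a gripper value outside its range is refused whole. The fingers move at their own pace and stop on an object; "grip_force" is the grip in N (left out, the last holds). Time passes only in rows, so rows that repeat a pose let the fingers close, or fill a call up. It gives the time, the measured TCP pose, the force and the opening at its end, in the units of the state.
- status.sense(): the state, without advancing time (a new reading comes with each control period).
- cams.camera(name): name is "scene" or "top" or "wrist"; returns the picture (384x512x3 uint8, red, green, blue); there is no depth.
- cams.camera_model(name): a dict with "K" (3x3 intrinsics, pixels), "R" (3x3) and "t" (3): a world point X has camera coordinates R X + t. Camera axes: x right, y down, z forward; pixel columns grow to the right and rows downward; lengths in m; the calibration is good to about 2 mm. The wrist camera is an equidistant fisheye: a pixel r from the principal point sees the ray r / f radians off the axis. A picture is of the moment at which its call begins: read the wrist's pose just before it. camera_model takes no time and is no camera call; for the wrist camera it gives the pose at the moment of the call.
- workorder.hand_in(): hands the job in, once; it reports no verdict.
The state is a dict: "time": time; "qpos": joint angles; "joint_vel": joint speeds; "joint_torque": joint torques, N m; "ee_pos": TCP position; "ee_rot": TCP orientation; "contact_force": force on the tool from outside, world axes, zero at the start; "moment": the same for the moment, N m; "finger_gap": finger opening in m.
Only numpy, scipy, OpenCV 4.12 (cv2) and the standard library are available. Lean on these libraries where they do the work, as an engineer would, in place of code of your own. Each camera call takes 0.05 s, during which the arm holds its last target.

## Working session

There is one attempt and no reset: what is moved stays moved. The work goes in short steps, Python scripts to look and compute and a tool call to move; the robot and the scene stay as the last step left them, time stands still between calls to the robot, and variables do not carry over. Pictures are saved under pics/ and viewed, and the job is handed in when it is done.

Besides the shell and the picture viewer there is one more tool, called after "Emit:" by a JSON object that holds its "name" and its "arguments", one argument or row to a line. arm_command: Moves the arm, as the interface text tells. Its arguments: {"type":"object","properties":{"increments":{"type":"array","items":{"type":"array","items":{"type":"number"}}},"grip_force":{"type":"number"}},"required":["increments"]}

```bash
mkdir -p pics; ls; python3 - <<'E'
from workcell import status,cams,ctrl
import cv2,numpy as np
s=status.sense()
for k in s: print(k,np.round(s[k],3))
print(ctrl.hold_point_z)
for n in ["scene","top","wrist"]:
    m=cams.camera_model(n);print(n,{k:np.round(m[k],3).tolist() for k in ("K","R","t")})
    cv2.imwrite(f"pics/{n}0.png",cams.camera(n)[:,:,::-1])
E
```

```text
pics
time 0.0
qpos [ 1.3    0.468 -0.012  1.604  0.006  1.071 -0.056]
joint_vel [ 0.001 -0.001  0.001 -0.001  0.001  0.     0.001]
joint_torque [-1.0000e-03 -5.3239e+01  2.1000e-02 -2.5131e+01  1.1000e-02  8.0000e-03
  0.0000e+00]
ee_pos [ 0.147 -0.633  0.23 ]
ee_rot [-0.08  -0.702 -0.081  0.703]
contact_force [ 0.186 -0.231 -0.204]
moment [-0.026  0.015  0.006]
finger_gap 0.085
0.0187
scene {'K': [[350.138, 0.0, 257.262], [0.0, 350.138, 184.275], [0.0, 0.0, 1.0]], 'R': [[0.461, 0.887, -0.011], [0.698, -0.37, -0.613], [-0.548, 0.275, -0.79]], 't': [-0.316, -0.365, 1.41]}
top {'K': [[471.436, 0.0, 247.428], [0.0, 471.436, 189.389], [0.0, 0.0, 1.0]], 'R': [[-0.01, -1.0, 0.001], [-0.999, 0.01, -0.046], [0.046, -0.001, -0.999]], 't': [0.03, 0.64, 1.379]}
wrist {'K': [[297.319, 0.0, 251.978], [0.0, 297.319, 189.847], [0.0, 0.0, 1.0]], 'R': [[0.226, -0.974, -0.002], [-0.935, -0.218, 0.279], [-0.272, -0.061, -0.96]], 't': [-0.648, -0.036, 0.379]}
```

View pics/top0.png

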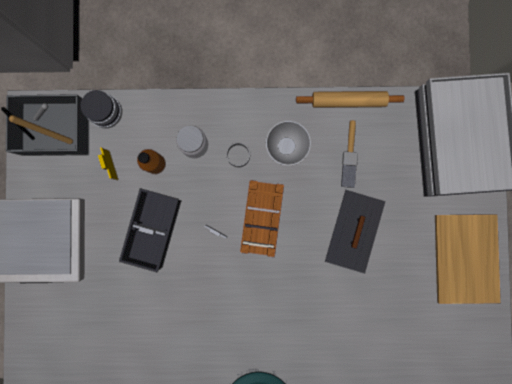

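View pics/scene0.png

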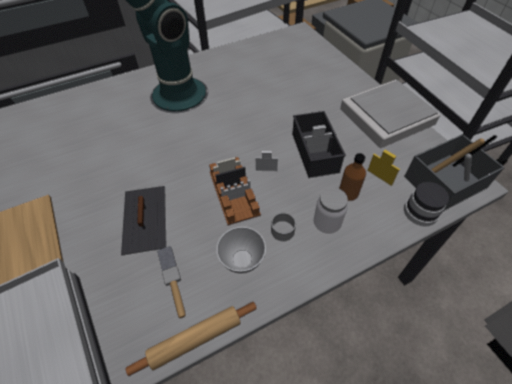

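View pics/wrist0.png

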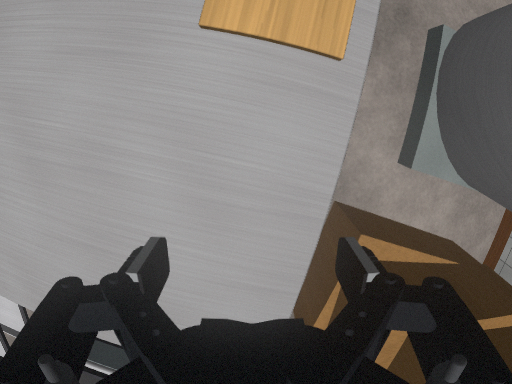

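```bash
cat > h.py <<'E'
import cv2,numpy as np
from workcell import status,cams
def ray(n,uv,z,m=None):
    m=m or cams.camera_model(n);K,R,t=[np.array(m[k],float) for k in("K","R","t")]
    uv=np.atleast_2d(np.array(uv,float))
    if n=="wrist":
        d=(uv-K[:2,2])/K[0,0];r=np.linalg.norm(d,axis=1,keepdims=True)
        v=np.hstack([d/np.maximum(r,1e-9)*np.sin(r),np.cos(r)])
    else: v=np.hstack([(uv-K[:2,2])/K[0,0],np.ones((len(uv),1))])
    C=-R.T@t; w=v@R
    return C+w*((z-C[2])/w[:,2:3])
E
python3 - <<'E'
import cv2
a=cv2.imread('pics/top0.png')
c=cv2.resize(a[150:280,90:230],None,fx=5.5,fy=4.6 if 0 else 5.5*0.8,interpolation=cv2.INTER_CUBIC)
c=cv2.resize(a[145:275,95:235],None,fx=4.5,fy=4.5,interpolation=cv2.INTER_CUBIC);cv2.imwrite('pics/c1.png',c)
c=cv2.resize(a[170:280,230:395],None,fx=4.8,fy=4.8,interpolation=cv2.INTER_CUBIC);cv2.imwrite('pics/c2.png',c)
a=cv2.imread('pics/scene0.png')
c=cv2.resize(a[105:240,200:360],None,fx=4.4,fy=4.4,interpolation=cv2.INTER_CUBIC);cv2.imwrite('pics/c3.png',c)
E
```

```text
(no output)
```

View pics/c1.png

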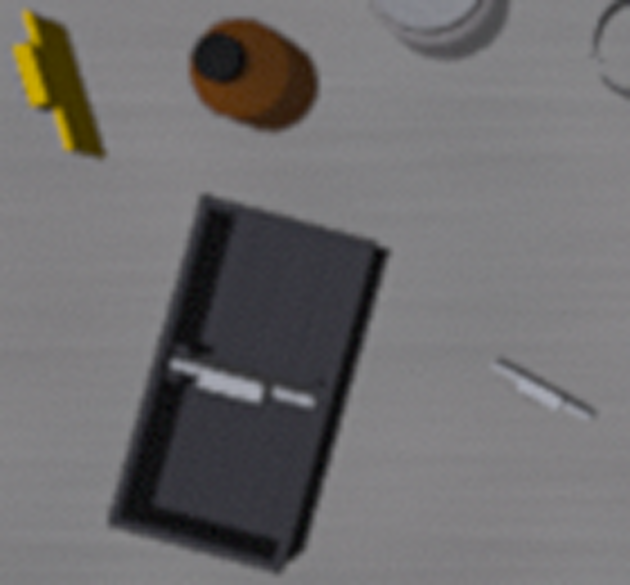

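View pics/c2.png

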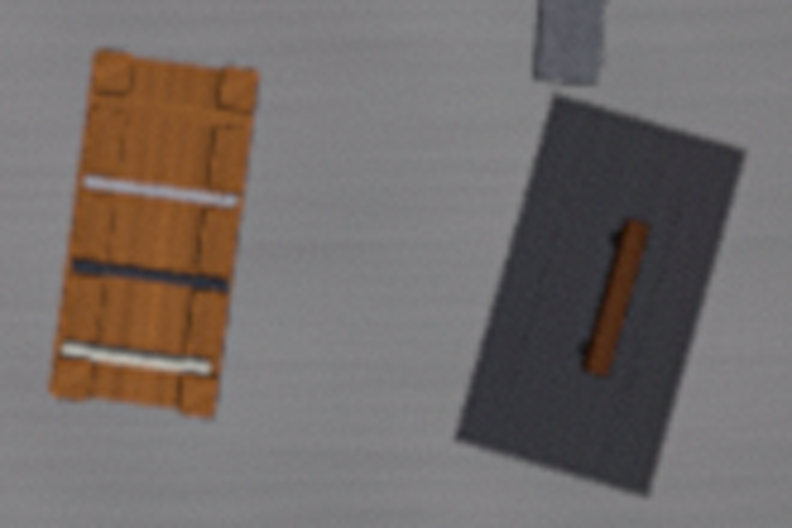

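View pics/c3.png

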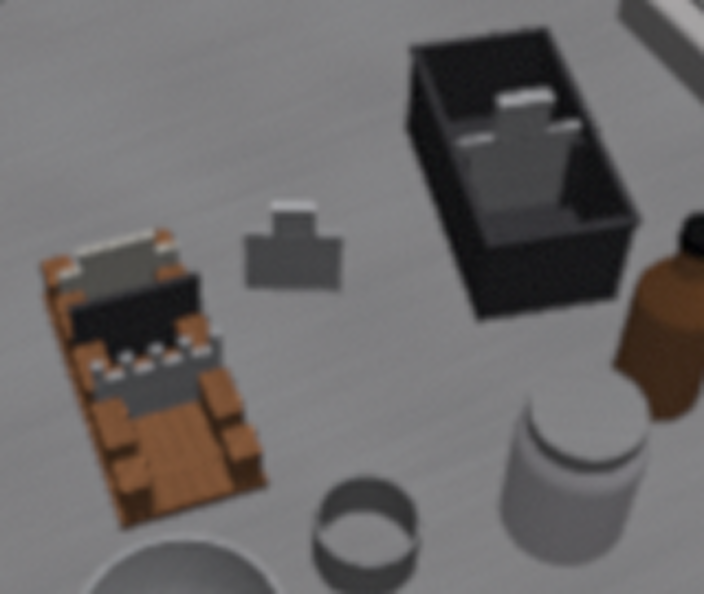

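```bash
python3 - <<'E'
from h import *
a=cv2.imread('pics/top0.png').astype(int)
f=lambda L,o,s:[(x/s+o[0]-.0,y/s+o[1]) for x,y in L]
T=ray("top",f([(205,195),(378,243),(278,572),(110,525)],(95,145),4.5),.089);print("rim",T.round(4))
print(np.linalg.norm(np.diff(T[[0,1,2,3,0]],axis=0)[:,:2],axis=1),T.mean(0))
tab=ray("top",f([(198,380),(263,390)],(95,145),4.5),.120);print("tab",tab.round(4),tab.mean(0))
L=ray("top",f([(555,95),(745,150),(648,497),(457,438)],(230,170),4.8),.004);print("lid",L.round(4),L.mean(0))
print(np.linalg.norm(np.diff(L[[0,1,2,3,0]],axis=0)[:,:2],axis=1))
H=ray("top",f([(637,220),(597,375)],(230,170),4.8),.052);print("handle",H.round(4),H.mean(0),np.linalg.norm(H[0]-H[1]))
Rk=ray("top",f([(95,52),(258,70),(215,415),(52,397)],(230,170),4.8),.046);print("rack",Rk.round(4),Rk.mean(0))
print(np.linalg.norm(np.diff(Rk[[0,1,2,3,0]],axis=0)[:,:2],axis=1))
for nm,p,q,z in[("comb",(85,183),(237,202),.068),("plate",(75,268),(227,287),.072),("scr",(62,351),(210,369),.068)]:
    P=ray("top",f([p,q],(230,170),4.8),z);print(nm,P.round(4).tolist(),P.mean(0).round(4),np.linalg.norm(P[0]-P[1]))
m=cams.camera_model("wrist");R=np.array(m["R"]);C=-R.T@m["t"];print("wcam",C)
from scipy.spatial.transform import Rotation as Ro
s=status.sense();q=np.array(s["ee_rot"]);Rt=Ro.from_quat(q[[1,2,3,0]]).as_matrix();print(Rt.round(3));print(Rt.T@(C-s["ee_pos"]))
E
```

```text
rim [[0.6427 0.323  0.089 ]
 [0.6118 0.2156 0.089 ]
 [0.4095 0.2779 0.089 ]
 [0.4394 0.3815 0.089 ]]
[0.11176636 0.21164154 0.10783823 0.2115756 ] [0.52584377 0.29949709 0.089     ]
tab [[0.5292 0.3202 0.12  ]
 [0.5228 0.2809 0.12  ]] [0.52600527 0.30053557 0.12      ]
lid [[ 0.6365 -0.2684  0.004 ]
 [ 0.6012 -0.3855  0.004 ]
 [ 0.3883 -0.3208  0.004 ]
 [ 0.4256 -0.2039  0.004 ]] [ 0.51293317 -0.29461107  0.004     ]
[0.12229356 0.2224951  0.12271496 0.22054316]
handle [[ 0.5592 -0.3059  0.052 ]
 [ 0.4673 -0.2801  0.052 ]] [ 0.5132433  -0.29296185  0.052     ] 0.09549899160224341
rack [[ 0.6634  0.017   0.046 ]
 [ 0.6516 -0.081   0.046 ]
 [ 0.4453 -0.0525  0.046 ]
 [ 0.457   0.0448  0.046 ]] [ 0.55430315 -0.01793747  0.046     ]
[0.09872857 0.20826268 0.0980468  0.20831735]
comb [[0.5845, 0.0238, 0.068], [0.5724, -0.0658, 0.068]] [ 0.5785 -0.021   0.068 ] 0.09048798148171097
plate [[0.5346, 0.0302, 0.072], [0.5226, -0.059, 0.072]] [ 0.5286 -0.0144  0.072 ] 0.09006331340249964
scr [[0.4858, 0.0384, 0.068], [0.4744, -0.0487, 0.068]] [ 0.4801 -0.0051  0.068 ] 0.0877759050061569
wcam [ 0.21631676 -0.61607607  0.37285929]
[[-0.     0.226 -0.974]
 [ 0.001 -0.974 -0.226]
 [-1.    -0.001  0.   ]]
[-0.14226734 -0.00076705 -0.07164749]
```

The top view shows three divider-like parts: yellow at (107,163), excluded; a small aluminium one on the bench at (216,231); and a larger aluminium one in the tin at (149,230). The one in the tin is the larger non-yellow part and stands between the ribs, so it is the one meant. The enlarged crop confirms this.

The free slot is the far one, beyond the comb. The sizes I measured agree with those given to within a few mm. Next I move above the tin for a close look.

Emit:
{"name": "arm_command", "arguments": {
  "increments": [
    [0.085,0.035,0.038,0.01,0,0,0.05],
    [0.085,0.07,0.076,0.02,0,0,0.1],
    [0.085,0.105,0.114,0.03,0,0,0.15],
    [0.085,0.14,0.152,0.04,0,0,0.2],
    [0.085,0.175,0.19,0.05,0,0,0.25],
    [0.085,0.21,0.228,0.06,0,0,0.3],
    [0.085,0.245,0.266,0.07,0,0,0.35],
    [0.085,0.28,0.304,0.08,0,0,0.4],
    [0.085,0.315,0.342,0.09,0,0,0.45],
    [0.085,0.35,0.38,0.1,0,0,0.5]
  ]
}}

```text
time: 1.4
ee_pos: [0.4975, -0.2519, 0.3315]
ee_rot: [-0.252, -0.661, -0.252, 0.661]
contact_force: [1.1, -0.8, 0.4]
finger_gap: 0.0854
```

Emit:
{"name": "arm_command", "arguments": {
  "increments": [
    [0.085,0.003,0.055,0,0,0,0.06],
    [0.085,0.006,0.11,0,0,0,0.12],
    [0.085,0.009,0.165,0,0,0,0.18],
    [0.085,0.012,0.22,0,0,0,0.24],
    [0.085,0.015,0.275,0,0,0,0.3],
    [0.085,0.018,0.33,0,0,0,0.36],
    [0.085,0.021,0.385,0,0,0,0.42],
    [0.085,0.024,0.44,0,0,0,0.48],
    [0.085,0.028,0.5,0,0,0,0.54],
    [0.085,0.03,0.553,-0.03,0,0,0.58]
  ]
}}

```text
time: 2.65
ee_pos: [0.5278, 0.3026, 0.3029]
ee_rot: [0.431, 0.563, 0.43, -0.559]
contact_force: [1.5, -0.8, 0.3]
finger_gap: 0.085
```

```bash
python3 - <<'E'
from h import *
s=status.sense();print(s["time"],np.round(s["ee_pos"],4),np.round(s["qpos"],2))
from scipy.spatial.transform import Rotation as Ro
q=np.array(s["ee_rot"]);Rt=Ro.from_quat(q[[1,2,3,0]]).as_matrix();print(np.degrees(np.arctan2(Rt[1,1],Rt[0,1])),Rt[:,0].round(3))
m=cams.camera_model("wrist");np.savez("w1.npz",**m)
cv2.imwrite("pics/w1.png",cams.camera("wrist")[:,:,::-1])
E
```

```text
2.65 [0.5278 0.3026 0.3029] [-0.05  0.43 -0.7   1.6   0.29  1.22 -1.08]
-15.002303409536736 [ 0.004  0.002 -1.   ]
```

View pics/w1.png

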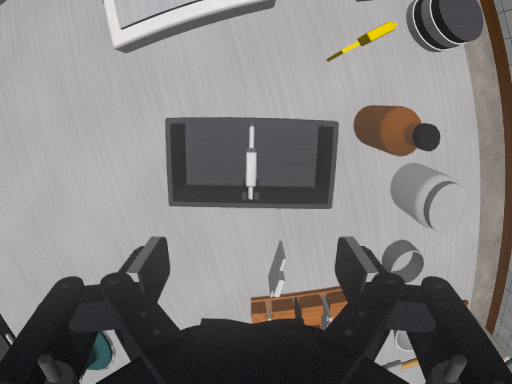

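```bash
python3 - <<'E'
import cv2
a=cv2.imread('pics/w1.png')
cv2.imwrite('pics/c4.png',cv2.resize(a[108:218,155:350],None,fx=4,fy=4,interpolation=cv2.INTER_CUBIC))
E
```

```text
(no output)
```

View pics/c4.png

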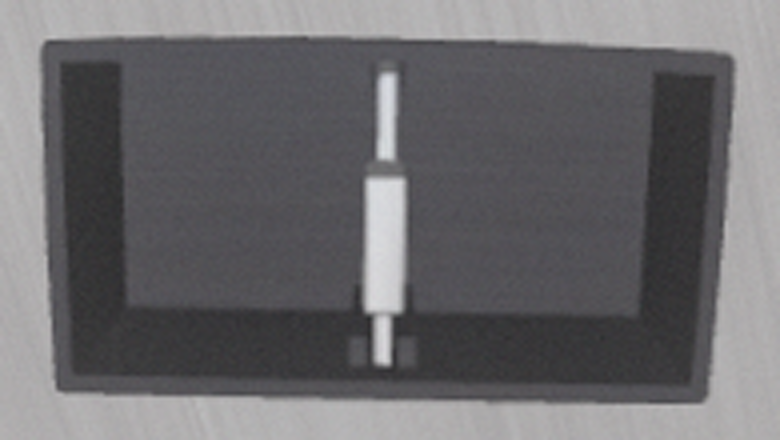

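```bash
python3 - <<'E'
from h import *
m=dict(np.load("w1.npz"));f=lambda L:[(x/4+155-.375,y/4+108-.375) for x,y in L]
P=ray("wrist",f([(43,43),(735,56),(707,402),(57,390)]),.089,m)
print(P.round(4),P.mean(0),np.linalg.norm(np.diff(P[[0,1,2,3,0]],axis=0),axis=1))
for i,j in((0,1),(3,2)):
    d=P[j]-P[i];print(np.degrees(np.arctan2(d[1],d[0])))
for i,j in((0,3),(1,2)):
    d=P[j]-P[i];print(np.degrees(np.arctan2(d[1],d[0]))+90)
T=ray("wrist",f([(366,177),(408,177),(405,314),(362,314)]),.12,m);print(T.round(4),T.mean(0))
a,b=T[:2].mean(0),T[2:].mean(0);d=b-a;print("tab",np.linalg.norm(d),np.degrees(np.arctan2(d[1],d[0]))+90)
W=ray("wrist",f([(388,72),(383,366)]),.084,m);d=W[1]-W[0];print("wing",W.round(4),W.mean(0),np.linalg.norm(d),np.degrees(np.arctan2(d[1],d[0]))+90)
E
```

```text
[[0.4423 0.3878 0.089 ]
 [0.6455 0.3293 0.089 ]
 [0.6145 0.2219 0.089 ]
 [0.4112 0.2808 0.089 ]] [0.52840234 0.30495205 0.089     ] [0.211519   0.11171128 0.21163805 0.11141175]
-16.06452105007164
-16.145658703978974
-16.177506194293855
-16.116253813839407
[[0.5281 0.3252 0.12  ]
 [0.5393 0.3222 0.12  ]
 [0.5285 0.2845 0.12  ]
 [0.5167 0.2876 0.12  ]] [0.52818184 0.30484991 0.12      ]
tab 0.03924066015260682 -16.443771907046383
wing [[0.541  0.3495 0.084 ]
 [0.5154 0.26   0.084 ]] [0.52821788 0.304733   0.084     ] 0.09307732914266414 -15.963728199321125
```

```bash
python3 - <<'E'
from h import *
cams.camera("wrist");cams.camera("wrist")
s=status.sense();print(s["time"],np.round(s["ee_pos"],4),np.round(s["joint_vel"],3))
m=cams.camera_model("wrist");np.savez("w2.npz",**m)
a=cams.camera("wrist")[:,:,::-1]
cv2.imwrite('pics/w2.png',cv2.resize(a[108:218,155:350],None,fx=4,fy=4,interpolation=cv2.INTER_CUBIC))
t=cams.camera("top")[:,:,::-1];cv2.imwrite('pics/top1.png',t)
E
```

```text
2.8 [0.5245 0.3026 0.2989] [ 0.055 -0.045  0.037 -0.011  0.009  0.015  0.012]
```

View pics/w2.png

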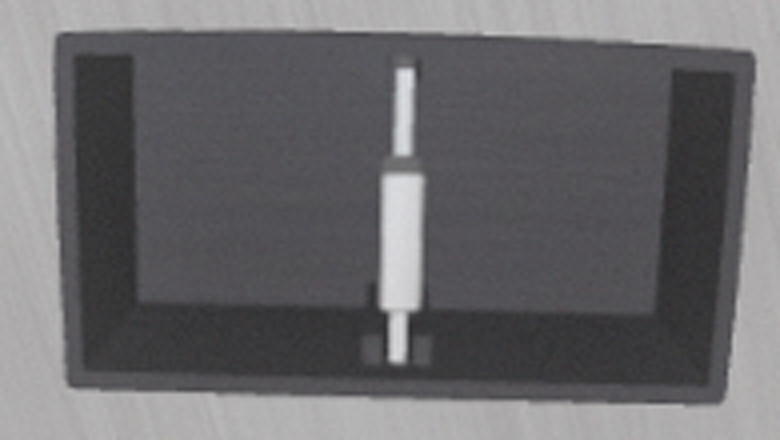

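```bash
python3 - <<'E'
from h import *
m=dict(np.load("w2.npz"));f=lambda L:[(x/4+155-.375,y/4+108-.375) for x,y in L]
P=ray("wrist",f([(57,35),(753,53),(723,403),(70,386)]),.089,m)
print(P.round(4),P.mean(0),np.linalg.norm(np.diff(P[[0,1,2,3,0]],axis=0),axis=1))
T=ray("wrist",f([(382,174),(426,174),(421,311),(380,309)]),.12,m);print(T.mean(0))
s=status.sense();print(np.round(s["ee_pos"],4))
m=cams.camera_model("wrist");R=np.array(m["R"]);C=-R.T@m["t"]
from scipy.spatial.transform import Rotation as Ro
q=np.array(s["ee_rot"]);Rt=Ro.from_quat(q[[1,2,3,0]]).as_matrix();print(Rt.T@(C-s["ee_pos"]), "optical axis in tool",Rt.T@R[2])
E
```

```text
[[0.4427 0.3878 0.089 ]
 [0.6446 0.3296 0.089 ]
 [0.614  0.222  0.089 ]
 [0.412  0.2807 0.089 ]] [0.52832601 0.30502109 0.089     ] [0.21018746 0.11188634 0.21039358 0.11135566]
[0.52827521 0.30502878 0.12      ]
[0.5268 0.2993 0.3008]
[-0.14235337  0.00021574 -0.07198625] optical axis in tool [9.60426756e-01 3.26353527e-04 2.78532477e-01]
```

```bash
python3 - <<'E'
from h import *
f=lambda L:[(x/4.4+200,y/4.4+105) for x,y in L]
P=ray("scene",f([(412,47),(547,29),(637,217),(488,248)]),.089)
print(P.round(4),P.mean(0))
print("tab",ray("scene",f([(526,98)]),.12))
print("comb tooth ends",ray("scene",f([(97,366),(216,333)]),.078).round(4), ray("scene",f([(70,305),(198,275)]),.082).round(4))
E
```

```text
[[0.4159 0.2802 0.089 ]
 [0.4475 0.3836 0.089 ]
 [0.6422 0.327  0.089 ]
 [0.6178 0.2194 0.089 ]] [0.53082229 0.30255091 0.089     ]
tab [[0.53083715 0.30374168 0.12      ]]
comb tooth ends [[ 0.5769 -0.0579  0.078 ]
 [ 0.5888  0.0239  0.078 ]] [[ 0.5238 -0.0539  0.082 ]
 [ 0.5405  0.0345  0.082 ]]
```

View pics/top1.png

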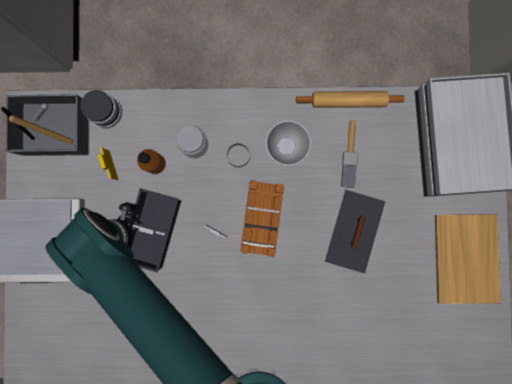

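The three views put the tin centre at (0.528, 0.305), (0.531, 0.303) and (0.527, 0.301), with a yaw of -16.1°. The tab is at the same place. I descend to grasp it.

Emit:
{"name": "arm_command", "arguments": {
  "increments": [
    [0.085,0.001,0.004,-0.03,0,0,-0.02],
    [0.085,0.001,0.004,-0.06,0,0,-0.02],
    [0.085,0.001,0.004,-0.09,0,0,-0.02],
    [0.085,0.001,0.004,-0.12,0,0,-0.02],
    [0.085,0.001,0.004,-0.145,0,0,-0.02],
    [0.085,0.001,0.004,-0.17,0,0,-0.02],
    [0.085,0.001,0.004,-0.19,0,0,-0.02],
    [0.085,0.001,0.004,-0.205,0,0,-0.02],
    [0.085,0.001,0.004,-0.212,0,0,-0.02],
    [0.085,0.001,0.004,-0.215,0,0,-0.02]
  ]
}}

```text
time: 4.15
ee_pos: [0.528, 0.3039, 0.0863]
ee_rot: [0.424, 0.566, 0.424, -0.565]
contact_force: [0.2, -0.3, 0.3]
finger_gap: 0.0849
```

```bash
python3 - <<'E'
from h import *
s=status.sense();print(s["time"],np.round(s["ee_pos"],4))
cv2.imwrite("pics/w3.png",cams.camera("wrist")[:,:,::-1])
E
```

```text
4.15 [0.528  0.3039 0.0863]
```

View pics/w3.png

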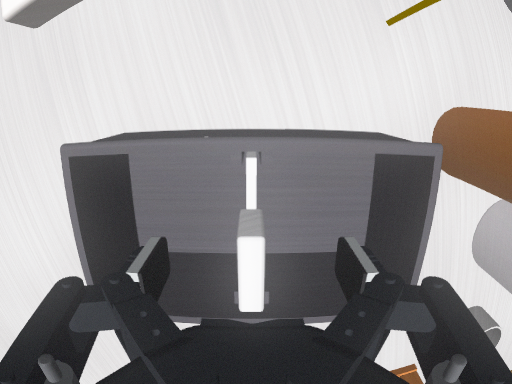

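The tab is centred between the pads, around (251,260). I close on it.

Emit:
{"name": "arm_command", "arguments": {
  "increments": [
    [0.06,0,0,0,0,0,0],
    [0.04,0,0,0,0,0,0],
    [0.025,0,0,0,0,0,0],
    [0.018,0,0,0,0,0,0],
    [0.0,0,0,0,0,0,0],
    [0.0,0,0,0,0,0,0],
    [0.0,0,0,0,0,0,0],
    [0.0,0,0,0,0,0,0],
    [0.0,0,0,0,0,0,0],
    [0.0,0,0,0,0,0,0]
  ],
  "grip_force": 50
}}

```text
time: 5.45
ee_pos: [0.5279, 0.3039, 0.0865]
ee_rot: [0.424, 0.566, 0.424, -0.565]
contact_force: [-0.5, -0.5, 3.0]
finger_gap: 0.0119
```

Emit:
{"name": "arm_command", "arguments": {
  "increments": [
    [0.0,0,0,0.005,0,0,0],
    [0.0,0,0,0.015,0,0,0],
    [0.0,0,0,0.03,0,0,0],
    [0.0,0,0,0.045,0,0,0],
    [0.0,0,0,0.06,0,0,0],
    [0.0,0,0,0.075,0,0,0],
    [0.0,0,0,0.095,0,0,0],
    [0.0,0,0,0.115,0,0,0],
    [0.0,0,0,0.135,0,0,0],
    [0.0,0,0,0.15,0,0,0]
  ]
}}

```text
time: 6.7
ee_pos: [0.528, 0.304, 0.238]
ee_rot: [0.425, 0.566, 0.424, -0.565]
contact_force: [0.6, -0.3, -1.8]
finger_gap: 0.0112
```

```bash
python3 - <<'E'
from h import *
s=status.sense();print(s["time"],np.round(s["ee_pos"],4),s["finger_gap"])
cv2.imwrite("pics/w4.png",cams.camera("wrist")[:,:,::-1])
E
```

```text
6.7 [0.528 0.304 0.238] 0.011201944870911265
```

View pics/w4.png

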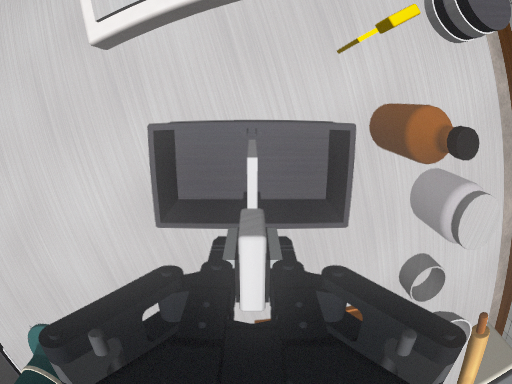

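Emit:
{"name": "arm_command", "arguments": {
  "increments": [
    [0.0,0.01,-0.033,0,0,0,0.015],
    [0.0,0.02,-0.066,0,0,0,0.03],
    [0.0,0.03,-0.1,0,0,0,0.045],
    [0.0,0.04,-0.133,0,0,0,0.06],
    [0.0,0.05,-0.166,0,0,0,0.075],
    [0.0,0.06,-0.2,0,0,0,0.09],
    [0.0,0.072,-0.24,0,0,0,0.105],
    [0.0,0.085,-0.28,0,0,0,0.12],
    [0.0,0.095,-0.315,0,0,0,0.135],
    [0.0,0.1,-0.332,0,0,0,0.147]
  ]
}}

```text
time: 8.0
ee_pos: [0.6279, -0.0314, 0.2357]
ee_rot: [-0.464, -0.533, -0.464, 0.534]
contact_force: [-1.0, 0.5, -1.4]
finger_gap: 0.0113
```

Emit:
{"name": "arm_command", "arguments": {
  "increments": [
    [0.0,0,0,0,0,0,0],
    [0.0,0,0,0,0,0,0],
    [0.0,0,0,0,0,0,0],
    [0.0,0,0,0,0,0,0],
    [0.0,0,0,0,0,0,0],
    [0.0,0,0,0,0,0,0],
    [0.0,0,0,0,0,0,0],
    [0.0,0,0,0,0,0,0],
    [0.0,0,0,0,0,0,0],
    [0.0,0,0,0,0,0,0]
  ]
}}

```text
time: 9.25
ee_pos: [0.6277, -0.0282, 0.2363]
ee_rot: [0.465, 0.533, 0.465, -0.533]
contact_force: [0.7, -0.3, -1.8]
finger_gap: 0.0116
```

```bash
python3 - <<'E'
from h import *
s=status.sense();print(s["time"],np.round(s["ee_pos"],4),s["finger_gap"])
m=cams.camera_model("wrist");np.savez("w5.npz",**m);print(-np.array(m["R"]).T@m["t"])
a=cams.camera("wrist")[:,:,::-1]
cv2.imwrite("pics/w5.png",a)
t=cams.camera("top")[:,:,::-1];cv2.imwrite("pics/t5.png",cv2.resize(t[150:280,190:320],None,fx=4,fy=4,interpolation=cv2.INTER_CUBIC))
t=cams.camera("scene")[:,:,::-1];cv2.imwrite("pics/s5.png",cv2.resize(t[60:260,150:350],None,fx=3,fy=3,interpolation=cv2.INTER_CUBIC))
E
```

```text
9.25 [ 0.6277 -0.0282  0.2363] 0.011626718367973491
[0.6378417  0.04298872 0.37860317]
```

View pics/w5.png

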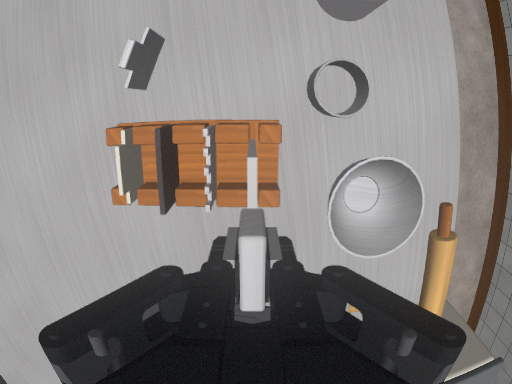

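View pics/s5.png

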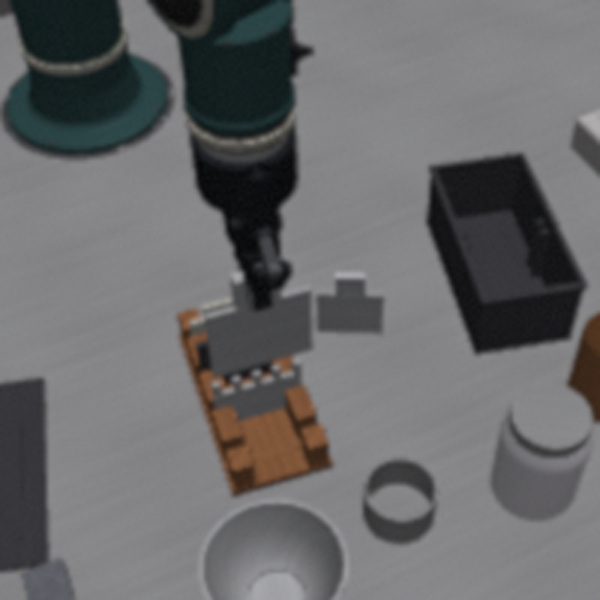

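```bash
python3 - <<'E'
import cv2
a=cv2.imread('pics/w5.png')
cv2.imwrite('pics/c6.png',cv2.resize(a[110:220,100:295],None,fx=4,fy=4,interpolation=cv2.INTER_CUBIC))
E
```

```text
(no output)
```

View pics/c6.png

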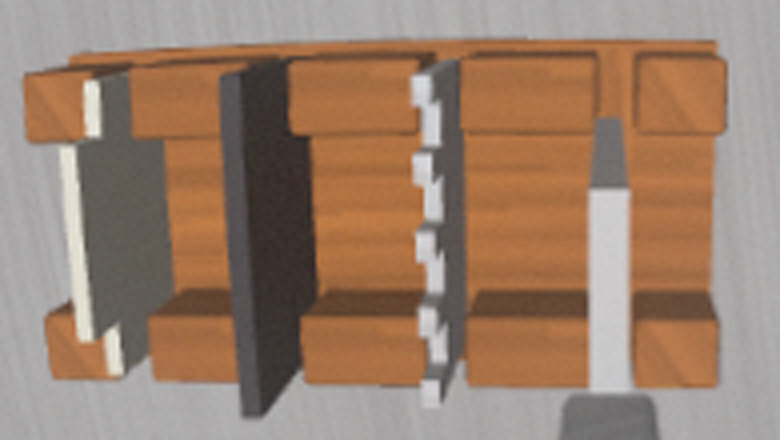

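View pics/t5.png

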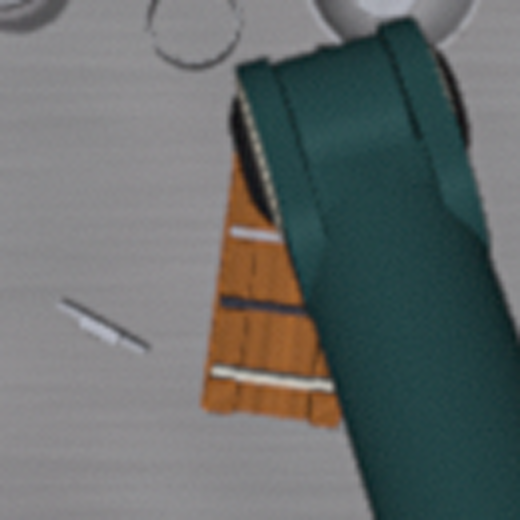

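```bash
python3 - <<'E'
from h import *
m=dict(np.load("w5.npz"));f=lambda L:[(x/4+100-.375,y/4+110-.375) for x,y in L]
P=ray("wrist",f([(24,74),(727,58),(718,388),(52,378)]),.046,m)
print(P.round(4),P.mean(0),np.linalg.norm(np.diff(P[[0,1,2,3,0]],axis=0),axis=1))
for i,j in((0,1),(3,2)):
    d=P[j]-P[i];print(np.degrees(np.arctan2(d[1],d[0])))
c=P.mean(0)
W=ray("wrist",f([(597,95),(637,95),(635,350)]),.046,m);print("walls",W.round(4),np.linalg.norm(W[0]-W[1]))
F=ray("wrist",f([(594,118),(624,118)]),.1545,m);print("foot",F.round(4),np.linalg.norm(F[0]-F[1]),F.mean(0))
S=ray("wrist",f([(589,188),(630,188)]),.2345,m);print("shoulder",S.round(4),np.linalg.norm(S[0]-S[1]),S.mean(0))
S2=ray("wrist",f([(589,392),(630,392)]),.2345,m);d=S2.mean(0)-S.mean(0);print("shoulder2",np.degrees(np.arctan2(d[1],d[0]))+90)
C=ray("wrist",f([(423,75),(431,403)]),.076,m);d=C[1]-C[0];print("comb",C.round(4),np.degrees(np.arctan2(d[1],d[0]))+90,np.linalg.norm(d))
w=ray("wrist",f([(617,95)]),.046,m)[0]
for y in (-7.7,):
  u=np.array([np.cos(np.radians(y)),np.sin(np.radians(y))]);print("rack x of slot",(w[:2]-c[:2])@u,"foot x",(F.mean(0)-c)[:2]@u, "tcp",(status.sense()["ee_pos"]-c)[:2]@u)
  print("slot centre", c[:2]+.075*u)
E
```

```text
[[ 0.46    0.0483  0.046 ]
 [ 0.6677  0.0186  0.046 ]
 [ 0.6541 -0.0776  0.046 ]
 [ 0.4458 -0.0474  0.046 ]] [ 0.55689206 -0.01453284  0.046     ] [0.20974652 0.09708499 0.21044502 0.09672089]
-8.142931605307785
-8.242469126660163
walls [[ 0.6303  0.0129  0.046 ]
 [ 0.6414  0.0114  0.046 ]
 [ 0.6311 -0.0625  0.046 ]] 0.011168760005278406
foot [[0.6316 0.0185 0.1545]
 [0.6372 0.0177 0.1545]] 0.005661329700792212 [0.63441868 0.01807524 0.1545    ]
shoulder [[0.632  0.0187 0.2345]
 [0.637  0.018  0.2345]] 0.0050311246124632855 [0.63453231 0.01838436 0.2345    ]
shoulder2 -7.757988138039494
comb [[ 0.5877  0.0272  0.076 ]
 [ 0.5747 -0.0605  0.076 ]] -8.457486921011451 0.08871657434454396
rack x of slot 0.07467291256097901 foot x 0.07245854391528998 tcp 0.07203301432651897
slot centre [ 0.6312158  -0.02458181]
```

Emit:
{"name": "arm_command", "arguments": {
  "increments": [
    [0.0,0.003,0.003,-0.01,0,0,-0.007],
    [0.0,0.003,0.003,-0.025,0,0,-0.007],
    [0.0,0.003,0.003,-0.045,0,0,-0.007],
    [0.0,0.003,0.003,-0.065,0,0,-0.007],
    [0.0,0.003,0.003,-0.08,0,0,-0.007],
    [0.0,0.003,0.003,-0.09,0,0,-0.007],
    [0.0,0.003,0.003,-0.098,0,0,-0.007],
    [0.0,0.003,0.003,-0.1,0,0,-0.007],
    [0.0,0.003,0.003,-0.1,0,0,-0.007],
    [0.0,0.003,0.003,-0.1,0,0,-0.007]
  ]
}}

```text
time: 10.65
ee_pos: [0.6311, -0.0252, 0.1369]
ee_rot: [0.463, 0.535, 0.463, -0.534]
contact_force: [-0.3, -0.3, -2.9]
finger_gap: 0.0113
```

```bash
python3 - <<'E'
from h import *
s=status.sense();print(s["time"],np.round(s["ee_pos"],4),s["finger_gap"],s["contact_force"])
m=cams.camera_model("wrist");np.savez("w6.npz",**m)
a=cams.camera("wrist")[:,:,::-1]
cv2.imwrite("pics/w6.png",cv2.resize(a[100:300,150:400],None,fx=3,fy=3,interpolation=cv2.INTER_CUBIC))
E
```

```text
10.65 [ 0.6311 -0.0252  0.1369] 0.011343195301907133 [-0.34140627 -0.25996602 -2.90343536]
```

View pics/w6.png

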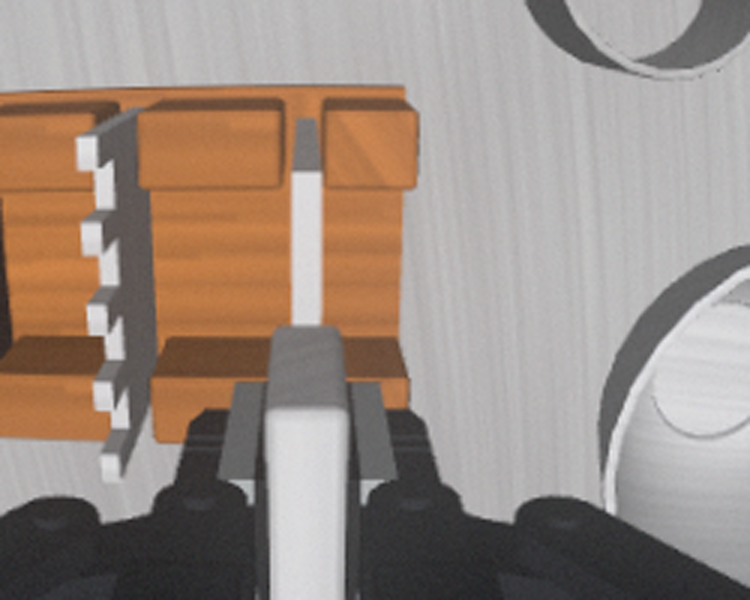

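The plate's foot sits inside the slot walls (284–324 in the crop, foot centre about 307, so under 1 mm off). I lower it slowly.

Emit:
{"name": "arm_command", "arguments": {
  "increments": [
    [0.0,0,0,-0.006,0,0,0],
    [0.0,0,0,-0.012,0,0,0],
    [0.0,0,0,-0.018,0,0,0],
    [0.0,0,0,-0.024,0,0,0],
    [0.0,0,0,-0.03,0,0,0],
    [0.0,0,0,-0.035,0,0,0],
    [0.0,0,0,-0.039,0,0,0],
    [0.0,0,0,-0.042,0,0,0],
    [0.0,0,0,-0.043,0,0,0],
    [0.0,0,0,-0.043,0,0,0]
  ]
}}

```text
time: 11.95
ee_pos: [0.6308, -0.0252, 0.0933]
ee_rot: [0.463, 0.534, 0.463, -0.534]
contact_force: [-0.4, 0.4, -2.1]
finger_gap: 0.0113
```

Emit:
{"name": "arm_command", "arguments": {
  "increments": [
    [0.0,0,0,-0.0005,0,0,0],
    [0.0,0,0,-0.001,0,0,0],
    [0.0,0,0,-0.0015,0,0,0],
    [0.0,0,0,-0.002,0,0,0],
    [0.0,0,0,-0.002,0,0,0],
    [0.0,0,0,-0.002,0,0,0],
    [0.0,0,0,-0.002,0,0,0],
    [0.0,0,0,-0.002,0,0,0],
    [0.0,0,0,-0.002,0,0,0],
    [0.0,0,0,-0.002,0,0,0]
  ]
}}

```text
time: 13.2
ee_pos: [0.6311, -0.0252, 0.0925]
ee_rot: [0.463, 0.535, 0.463, -0.534]
contact_force: [-1.7, 0.4, 6.8]
finger_gap: 0.0113
```

```bash
python3 - <<'E'
from h import *
s=status.sense();print(s["time"],np.round(s["ee_pos"],4),s["finger_gap"],s["contact_force"])
a=cams.camera("scene")[:,:,::-1]
cv2.imwrite("pics/s7.png",cv2.resize(a[100:240,180:320],None,fx=4,fy=4,interpolation=cv2.INTER_CUBIC))
E
```

```text
13.2 [ 0.6311 -0.0252  0.0925] 0.011331802460637324 [-1.69171342  0.39416271  6.78770532]
```

View pics/s7.png

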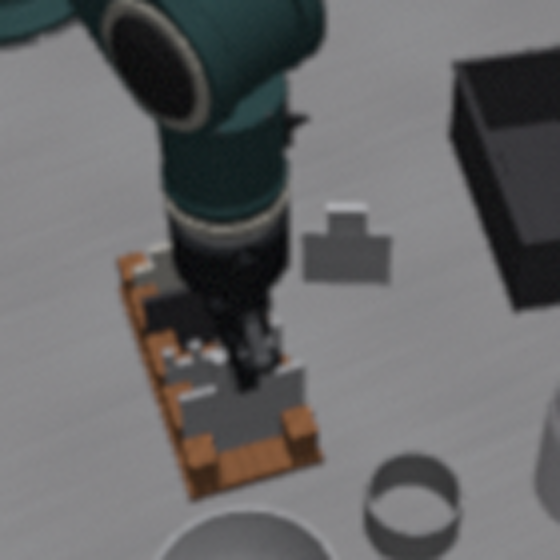

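The plate is seated: contact force is +6.8 N and the foot height works out to 0.010. I release it a little at a time.

Emit:
{"name": "arm_command", "arguments": {
  "increments": [
    [0.012,0,0,0,0,0,0],
    [0.014,0,0,0,0,0,0],
    [0.016,0,0,0,0,0,0],
    [0.02,0,0,0,0,0,0],
    [0.025,0,0,0,0,0,0],
    [0.03,0,0,0,0,0,0],
    [0.034,0,0,0,0,0,0],
    [0.034,0,0,0,0,0,0],
    [0.034,0,0,0,0,0,0],
    [0.034,0,0,0,0,0,0]
  ],
  "grip_force": 20
}}

```text
time: 14.5
ee_pos: [0.6307, -0.0252, 0.0913]
ee_rot: [0.463, 0.534, 0.463, -0.534]
contact_force: [-0.2, 0.1, -0.5]
finger_gap: 0.0338
```

```bash
python3 - <<'E'
from h import *
s=status.sense();print(s["time"],np.round(s["ee_pos"],4),s["finger_gap"],s["contact_force"])
a=cams.camera("wrist")[:,:,::-1]
cv2.imwrite("pics/w8.png",a)
E
```

```text
14.5 [ 0.6307 -0.0252  0.0913] 0.033758577623074014 [-0.19639186  0.12623906 -0.48260282]
```

View pics/w8.png

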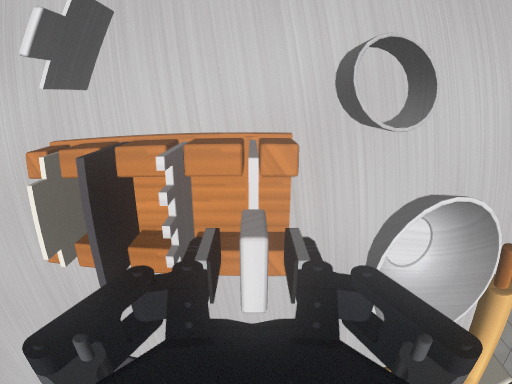

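The divider stands free between the open pads. I retreat straight up.

Emit:
{"name": "arm_command", "arguments": {
  "increments": [
    [0.034,0,0,0.005,0,0,0],
    [0.034,0,0,0.015,0,0,0],
    [0.034,0,0,0.03,0,0,0],
    [0.034,0,0,0.045,0,0,0],
    [0.034,0,0,0.065,0,0,0],
    [0.034,0,0,0.085,0,0,0],
    [0.05,0,0,0.11,0,0,0.1],
    [0.06,-0.005,-0.02,0.135,0,0,0.2],
    [0.07,-0.015,-0.04,0.165,0,0,0.3],
    [0.08,-0.025,-0.07,0.19,0,0,0.4]
  ]
}}

```text
time: 15.8
ee_pos: [0.6057, -0.0948, 0.2837]
ee_rot: [0.562, 0.431, 0.561, -0.43]
contact_force: [0.7, 0.1, -0.1]
finger_gap: 0.0798
```

Emit:
{"name": "arm_command", "arguments": {
  "increments": [
    [0.085,-0.01,-0.02,0,0,0,0.11],
    [0.085,-0.02,-0.04,0,0,0,0.22],
    [0.085,-0.03,-0.06,0,0,0,0.33],
    [0.085,-0.04,-0.085,0,0,0,0.44],
    [0.085,-0.05,-0.11,0,0,0,0.55],
    [0.085,-0.06,-0.135,0,0,0,0.66],
    [0.085,-0.07,-0.16,0,0,0,0.77],
    [0.085,-0.08,-0.18,0,0,0,0.88],
    [0.085,-0.09,-0.195,0,0,0,0.97],
    [0.085,-0.093,-0.2,0,0,0,1.026]
  ]
}}

```text
time: 17.05
ee_pos: [0.5119, -0.2968, 0.2821]
ee_rot: [0.7, 0.101, 0.7, -0.102]
contact_force: [0.1, -0.0, 0.6]
finger_gap: 0.085
```

```bash
python3 - <<'E'
from h import *
for i in range(8): cams.camera("top")
s=status.sense();print(s["time"],np.round(s["ee_pos"],4),s["finger_gap"],np.round(s["qpos"],2),np.round(s["joint_vel"],3))
from scipy.spatial.transform import Rotation as Ro
q=np.array(s["ee_rot"]);Rt=Ro.from_quat(q[[1,2,3,0]]).as_matrix();print(np.degrees(np.arctan2(Rt[1,1],Rt[0,1])),Rt[:,0].round(3))
m=cams.camera_model("wrist");np.savez("w9.npz",**m)
a=cams.camera("wrist")[:,:,::-1];cv2.imwrite("pics/w9.png",a)
a=cams.camera("scene")[:,:,::-1];cv2.imwrite("pics/s9.png",cv2.resize(a[100:240,80:320],None,fx=3,fy=3,interpolation=cv2.INTER_CUBIC))
E
```

```text
17.45 [ 0.513  -0.2947  0.2816] 0.08492273606679775 [ 1.16  0.5  -0.95  1.65  0.43  1.21  1.39] [ 0.002  0.002  0.001 -0.    -0.     0.     0.001]
73.53401534799592 [ 0. -0. -1.]
```

View pics/w9.png

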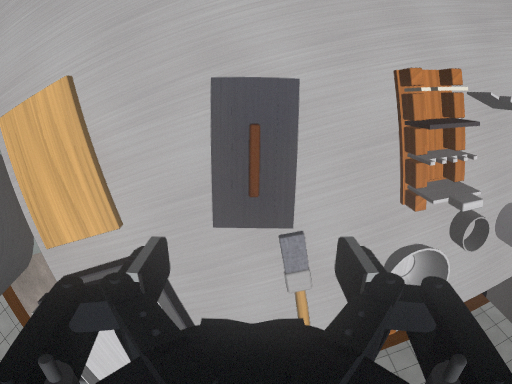

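View pics/s9.png

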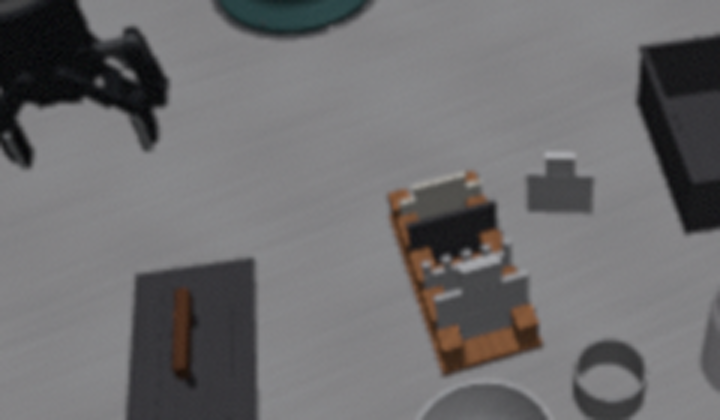

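The divider stands upright in the far slot beside the comb. The wrist view shows the lid with corners at (211,78), (299,79), (293,228) and (213,227), and its handle from (254,124) to (254,196).

```bash
python3 - <<'E'
from h import *
m=dict(np.load("w9.npz"));a=cv2.imread("pics/w9.png");a=a[60:240,195:315]
hsv=cv2.cvtColor(a,cv2.COLOR_BGR2HSV)
M=((hsv[...,0]<15)&(hsv[...,1]>110)).astype(np.uint8);n,l,st,c=cv2.connectedComponentsWithStats(M)
i=1+st[1:,4].argmax();print("handle",st[i],c[i])
P=cv2.boxPoints(cv2.minAreaRect(np.argwhere(l==i)[:,::-1].astype(np.float32)))+[195,60];print(P)
H=ray("wrist",P,.052,m);print(H.round(4),H.mean(0))
g=cv2.cvtColor(a,cv2.COLOR_BGR2GRAY);M=((g<95)|(M>0)).astype(np.uint8)
n,l,st,c=cv2.connectedComponentsWithStats(M);i=1+st[1:,4].argmax();cn=max(cv2.findContours((l==i).astype(np.uint8),cv2.RETR_EXTERNAL,cv2.CHAIN_APPROX_NONE)[0],key=len)
Q=ray("wrist",cn[:,0]+[195,60],.004,m)[:,:2]
print("plate minrect",[np.round(np.array(v),4) for v in cv2.minAreaRect((Q*1000).astype(np.float32))])
cv2.imwrite("pics/c9.png",cv2.resize(a,None,fx=3.3,fy=3.3,interpolation=cv2.INTER_CUBIC))
E
```

```text
handle [ 54  64  11  73 668] [59.10928144 99.44461078]
[[248.79345703 195.97921753]
 [250.03624725 123.89718246]
 [259.41277313 124.05883789]
 [258.16998291 196.14086914]]
[[ 0.5563 -0.3103  0.052 ]
 [ 0.4668 -0.2821  0.052 ]
 [ 0.4703 -0.271   0.052 ]
 [ 0.56   -0.2986  0.052 ]] [ 0.51334234 -0.29052799  0.052     ]
plate minrect [array([ 514.0947, -290.9612]), array([122.7079, 222.7151]), np.float64(72.7741)]
```

View pics/c9.png

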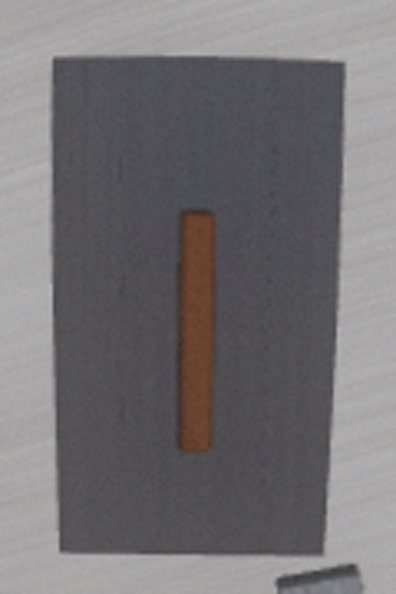

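Emit:
{"name": "arm_command", "arguments": {
  "increments": [
    [0.085,0.001,0.004,-0.035,0,0,-0.012],
    [0.085,0.001,0.004,-0.07,0,0,-0.012],
    [0.085,0.001,0.004,-0.105,0,0,-0.012],
    [0.085,0.001,0.004,-0.14,0,0,-0.012],
    [0.085,0.001,0.004,-0.175,0,0,-0.012],
    [0.085,0.001,0.004,-0.205,0,0,-0.012],
    [0.085,0.001,0.004,-0.23,0,0,-0.012],
    [0.085,0.001,0.004,-0.247,0,0,-0.012],
    [0.085,0.001,0.004,-0.256,0,0,-0.012],
    [0.085,0.001,0.004,-0.259,0,0,-0.012]
  ]
}}

```text
time: 18.8
ee_pos: [0.514, -0.2912, 0.0223]
ee_rot: [0.699, 0.106, 0.699, -0.106]
contact_force: [-0.4, -0.1, 0.4]
finger_gap: 0.0852
```

```bash
python3 - <<'E'
from h import *
s=status.sense();print(s["time"],np.round(s["ee_pos"],4),s["contact_force"])
cv2.imwrite("pics/w10.png",cams.camera("wrist")[:,:,::-1])
E
```

```text
18.8 [ 0.514  -0.2912  0.0223] [-0.36165092 -0.13950711  0.41295239]
```

View pics/w10.png

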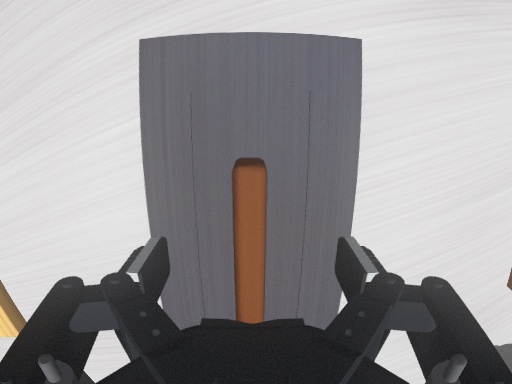

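Emit:
{"name": "arm_command", "arguments": {
  "increments": [
    [0.06,0,0,0,0,0,0],
    [0.04,0,0,0,0,0,0],
    [0.028,0,0,0,0,0,0],
    [0.02,0,0,0,0,0,0],
    [0.0,0,0,0,0,0,0],
    [0.0,0,0,0,0,0,0],
    [0.0,0,0,0,0,0,0],
    [0.0,0,0,0,0,0,0],
    [0.0,0,0,0,0,0,0],
    [0.0,0,0,0,0,0,0]
  ],
  "grip_force": 80
}}

```text
time: 20.1
ee_pos: [0.5138, -0.2915, 0.0226]
ee_rot: [0.699, 0.105, 0.699, -0.106]
contact_force: [-2.0, -1.1, 5.0]
finger_gap: 0.0127
```

Emit:
{"name": "arm_command", "arguments": {
  "increments": [
    [0.0,0,0,0.005,0,0,0],
    [0.0,0,0,0.015,0,0,0],
    [0.0,0,0,0.03,0,0,0],
    [0.0,0,0,0.05,0,0,0],
    [0.0,0,0,0.075,0,0,0],
    [0.0,0,0,0.1,0,0,0],
    [0.0,0,0,0.13,0,0,0],
    [0.0,0,0,0.16,0,0,0],
    [0.0,0,0,0.19,0,0,0],
    [0.0,0,0,0.22,0,0,0]
  ]
}}

```text
time: 21.35
ee_pos: [0.5136, -0.2908, 0.2446]
ee_rot: [0.699, 0.105, 0.699, -0.106]
contact_force: [0.8, -0.2, -4.0]
finger_gap: 0.0126
```

```bash
python3 - <<'E'
from h import *
s=status.sense();print(s["time"],np.round(s["ee_pos"],4),s["contact_force"],s["moment"],s["finger_gap"])
cv2.imwrite("pics/w11.png",cams.camera("wrist")[:,:,::-1])
E
```

```text
21.35 [ 0.5136 -0.2908  0.2446] [ 0.81774108 -0.18408049 -4.02309776] [ 0.01958491 -0.01310664 -0.03568307] 0.012621907102463683
```

View pics/w11.png

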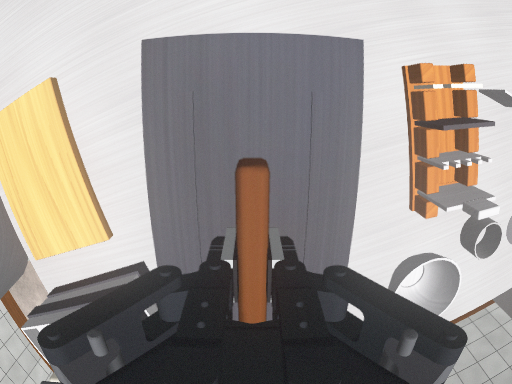

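Emit:
{"name": "arm_command", "arguments": {
  "increments": [
    [0.0,0.0,0.01,0.01,0,0,0],
    [0.0,0.001,0.03,0.02,0,0,0],
    [0.0,0.002,0.06,0.02,0,0,0],
    [0.0,0.003,0.09,0.02,0,0,0],
    [0.0,0.004,0.12,0.02,0,0,0],
    [0.0,0.005,0.15,0.02,0,0,0],
    [0.0,0.006,0.18,0.02,0,0,0],
    [0.0,0.007,0.21,0.02,0,0,0],
    [0.0,0.008,0.24,0.02,0,0,0],
    [0.0,0.008,0.27,0.02,0,0,0]
  ]
}}

```text
time: 22.65
ee_pos: [0.5206, -0.0184, 0.2619]
ee_rot: [0.699, 0.105, 0.7, -0.105]
contact_force: [-0.5, -0.1, -4.7]
finger_gap: 0.0127
```

Emit:
{"name": "arm_command", "arguments": {
  "increments": [
    [0.0,0.001,0.035,0,0,0,0.002],
    [0.0,0.002,0.07,0,0,0,0.004],
    [0.0,0.003,0.105,0,0,0,0.006],
    [0.0,0.004,0.14,0,0,0,0.008],
    [0.0,0.005,0.175,0,0,0,0.01],
    [0.0,0.006,0.21,0,0,0,0.012],
    [0.0,0.006,0.245,0,0,0,0.015],
    [0.0,0.006,0.28,0,0,0,0.017],
    [0.0,0.006,0.305,0,0,0,0.019],
    [0.0,0.006,0.325,0,0,0,0.019]
  ]
}}

```text
time: 23.9
ee_pos: [0.5254, 0.3063, 0.2618]
ee_rot: [0.7, 0.098, 0.701, -0.098]
contact_force: [1.1, 0.5, -4.5]
finger_gap: 0.0126
```

```bash
python3 - <<'E'
from h import *
for i in range(6): cams.camera("top")
s=status.sense();print(s["time"],np.round(s["ee_pos"],4),s["contact_force"],np.round(s["qpos"],2),np.round(s["joint_vel"],3))
np.savez("w12.npz",**cams.camera_model("wrist"))
cv2.imwrite("pics/w12.png",cams.camera("wrist")[:,:,::-1])
a=cams.camera("scene")[:,:,::-1];cv2.imwrite("pics/s12.png",cv2.resize(a[20:240,180:450],None,fx=2.6,fy=2.6,interpolation=cv2.INTER_CUBIC))
E
```

```text
24.2 [0.5274 0.303  0.2619] [ 0.13751528 -0.06367171 -4.59616616] [ 0.1   0.57 -0.97  1.63  0.49  1.21  0.32] [ 0.012 -0.002  0.003 -0.003  0.001 -0.001  0.001]
```

View pics/w12.png

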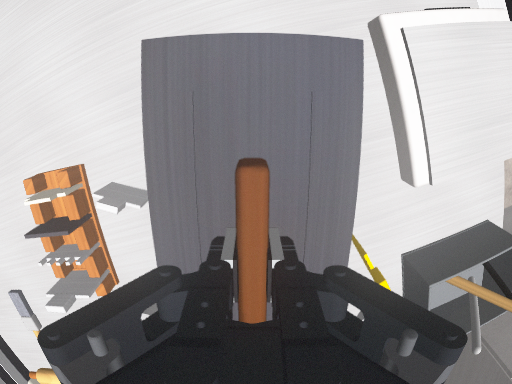

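View pics/s12.png

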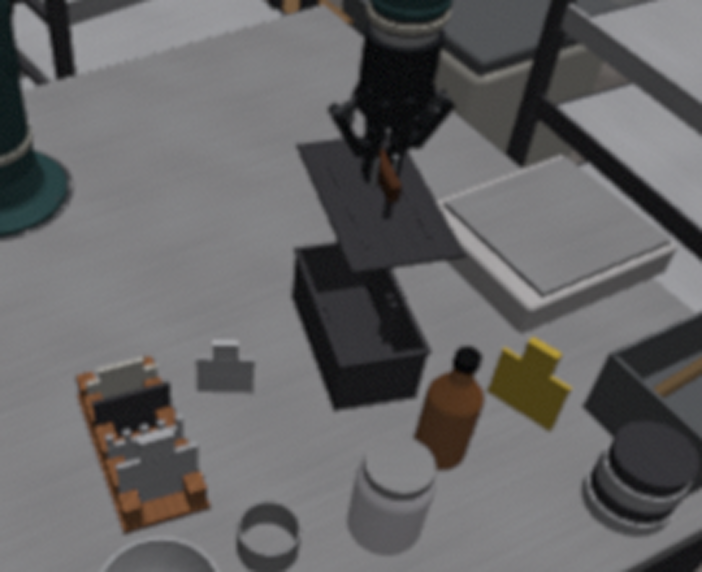

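```bash
python3 - <<'E'
from h import *
print("cap",ray("top",[(144.5,157.5)],.17),"base right edge",ray("top",[(165,167)],.03))
print("scene cap",ray("scene",[(180+466/2.6,20+355/2.6)],.17))
E
```

```text
cap [[0.71980482 0.29433844 0.17      ]] base right edge [[0.70747584 0.26475748 0.03      ]]
scene cap [[0.72142978 0.29916023 0.17      ]]
```

Emit:
{"name": "arm_command", "arguments": {
  "increments": [
    [0.0,0.001,0.001,-0.01,0,0,0],
    [0.0,0.001,0.001,-0.025,0,0,0],
    [0.0,0.001,0.001,-0.04,0,0,0],
    [0.0,0.001,0.001,-0.055,0,0,0],
    [0.0,0.001,0.001,-0.07,0,0,0],
    [0.0,0.001,0.001,-0.085,0,0,0],
    [0.0,0.001,0.001,-0.1,0,0,0],
    [0.0,0.001,0.001,-0.11,0,0,0],
    [0.0,0.001,0.001,-0.117,0,0,0],
    [0.0,0.001,0.001,-0.12,0,0,0]
  ]
}}

```text
time: 25.55
ee_pos: [0.5287, 0.3048, 0.142]
ee_rot: [0.7, 0.099, 0.7, -0.099]
contact_force: [0.6, 0.0, -3.7]
finger_gap: 0.0125
```

Emit:
{"name": "arm_command", "arguments": {
  "increments": [
    [0.0,0,0,-0.002,0,0,0],
    [0.0,0,0,-0.004,0,0,0],
    [0.0,0,0,-0.006,0,0,0],
    [0.0,0,0,-0.008,0,0,0],
    [0.0,0,0,-0.009,0,0,0],
    [0.0,0,0,-0.009,0,0,0],
    [0.0,0,0,-0.009,0,0,0],
    [0.0,0,0,-0.009,0,0,0],
    [0.0,0,0,-0.009,0,0,0],
    [0.0,0,0,-0.009,0,0,0]
  ]
}}

```text
time: 26.8
ee_pos: [0.5288, 0.3048, 0.1333]
ee_rot: [0.7, 0.099, 0.7, -0.099]
contact_force: [0.4, -0.1, -4.2]
finger_gap: 0.0127
```

```bash
python3 - <<'E'
from h import *
s=status.sense();print(s["time"],np.round(s["ee_pos"],4),s["contact_force"],s["finger_gap"],np.round(s["joint_vel"],3))
from scipy.spatial.transform import Rotation as Ro
q=np.array(s["ee_rot"]);Rt=Ro.from_quat(q[[1,2,3,0]]).as_matrix();print(np.degrees(np.arctan2(Rt[1,1],Rt[0,1])),Rt[:,0].round(3))
cv2.imwrite("pics/w13.png",cams.camera("wrist")[:,:,::-1])
a=cams.camera("scene")[:,:,::-1];cv2.imwrite("pics/s13.png",cv2.resize(a[80:240,200:380],None,fx=4,fy=3.7,interpolation=cv2.INTER_CUBIC));cv2.imwrite("pics/s13f.png",a)
a=cams.camera("top")[:,:,::-1];cv2.imwrite("pics/t13f.png",a);cv2.imwrite("pics/t13.png",cv2.resize(a[145:275,95:295],None,fx=4,fy=4,interpolation=cv2.INTER_CUBIC))
E
```

```text
26.8 [0.5288 0.3048 0.1333] [ 0.40602016 -0.09633405 -4.19896518] 0.012681118569681555 [-0.001  0.    -0.    -0.002 -0.     0.     0.   ]
73.90823460247846 [ 0.  0. -1.]
```

View pics/s13.png

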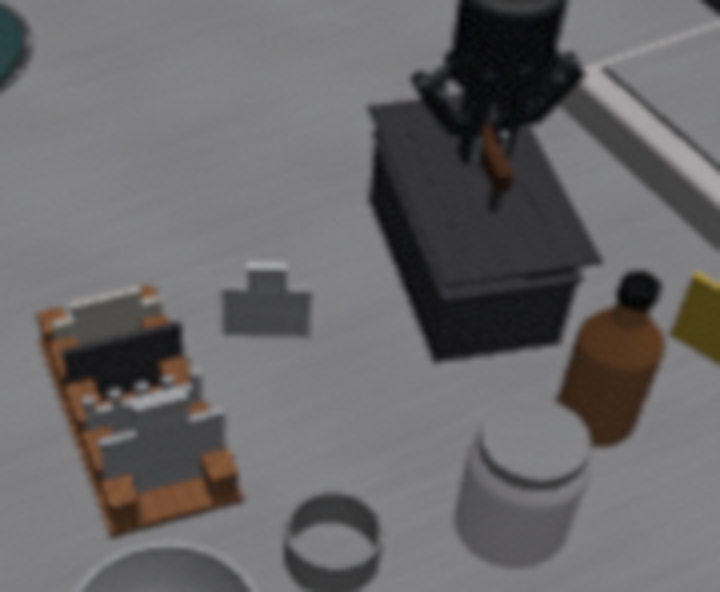

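View pics/w13.png

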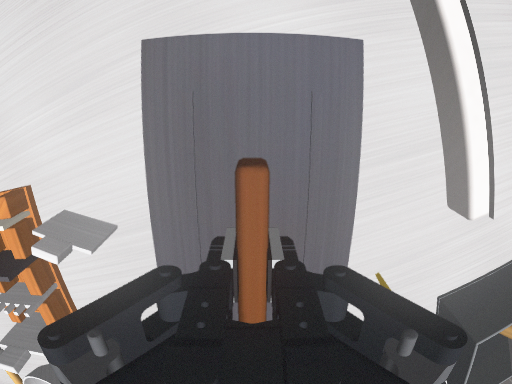

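View pics/t13.png

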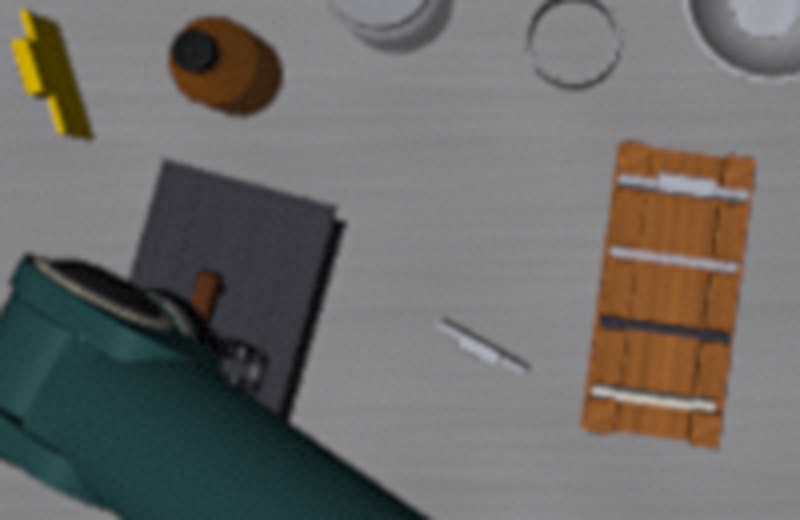

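```bash
python3 - <<'E'
from h import *
u=np.array([np.cos(np.radians(-16.1)),np.sin(np.radians(-16.1))])
T=ray("top",[(x/4+95-.375,y/4+145-.375) for x,y in[(165,160),(338,207)]],.114);d=T[1]-T[0]
print(T.round(4),np.linalg.norm(d),np.degrees(np.arctan2(d[1],d[0]))+90,"centre",T.mean(0)[:2]-.112*u)
S=ray("scene",[(x/4+200-.375,y/3.7+80-.375) for x,y in[(368,108),(602,262),(440,283)]],.114)
print(S.round(4),"centre",S[:2].mean(0)) 
d=S[1]-S[2];print(np.linalg.norm(d),np.linalg.norm(S[0]-S[2]),"end centre",S[1:].mean(0)[:2]-.112*u)
E
```

```text
[[0.6518 0.3302 0.114 ]
 [0.6183 0.2116 0.114 ]] 0.12321012761215357 -15.75047788212325 centre [0.52742703 0.30195223]
[[0.407  0.2756 0.114 ]
 [0.6534 0.3327 0.114 ]
 [0.6158 0.2129 0.114 ]] centre [0.5302182  0.30418021 0.114     ]
0.12560044390706313 0.2180473514606838 end centre [0.52702311 0.30386657]
```

```bash
python3 -c "
from workcell import workorder
print(workorder.hand_in())"
```

```text
the job is handed in; nothing more can be done
None
```

The job is handed in at about 27 s of the 72 s allowed. The divider stands in the free slot and the lid is held over the tin. The hand-in reports no verdict.

- **Divider:** I drew the larger aluminium divider straight up out of the tin and lowered it into the free slot, the far one beyond the comb. A 6.8 N upward force showed it was seated, and then I let go. The later scene and top views show it standing upright, with the scraper, comb and plate in their places.
- **Lid:** I took it by the handle and carried it over the rack. At the last check it was held still and level, about 22 mm over the rim by the arm's own position. The contact force showed only its weight (about 4.2 N down), so it was not touching the tin. Its yaw matched the tin's to within about 0.4°.
- **Centring:** Within the same camera, the lid and tin centres agree to about 2 mm (offsets 0.4 and 1.4 mm in the top view, about 1.7 mm in the scene view).
- **Disagreement between views:** The three cameras put the tin's centre up to 4–5 mm apart. I used a value between them, (0.528, 0.304), and the lid hangs at about (0.529, 0.305). That leaves it well inside the 10 mm limit.

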